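# Tighten the crate's hold-down nut with a ratchet wrench

## Task

Tighten the toothed nut that clamps down the lid of the cedar crate: draw the ratchet wrench out of its cedar sleeve, lay it down and let go, then take it again by its grooved handle, set its ring fully down over the nut and swing it back and forth, clockwise seen from above to tighten and slipping freely on each return, until you feel the nut come tight against its stop; do not force it past that. Turn the nut only with the wrench, never with the fingers, then lay the wrench flat in the oval steel tray, the same side up as it lay at first, and leave the other things where they stand.

Things in the scene. Friction and masses are not known exactly. Their poses are not given: they have to be found in the camera images.
- wrench: Steel ratchet wrench, 198 mm long, 20 mm tall throughout, about 0.26 kg. Origin on the axis of its ring, at the underside; x runs along the handle, z up. Ring 66 mm outside, open bore 54 mm. Neck x 32 to 92 mm, 14 mm wide; grooved handle x 92 to 165 mm, 18 mm wide; centre of mass near x 90. At the start it lies flat on the table, handle in the sleeve, ring and first 56 mm of neck outside.
- wrench_pawl (a point): Tip of the wrench's spring pawl, as built: x 11, z 13 mm. Greased, 4 mm wide, z 9 to 17 mm, it juts into the bore from the neck side; 0.7 to 1.5 N push it outward. Swung clockwise (seen from above) it catches a tooth and drives the nut, after up to 0.63 rad of free play; swung back it clicks over the teeth and the nut stays.
- wrench_neck (a point): On the wrench, middle of the exposed part of the neck: x 60, z 10 mm.
- wrench_grip (a point): On the wrench, middle of the grooved handle: x 130, z 10 mm (hold within 45 mm of it when turning).
- wrench_mid (a point): On the wrench, at its underside, x 66 mm: the middle of its length.
- wrench_end (a point): On the wrench, the tip of the handle: x 165, z 10 mm.
- sleeve: Fixed cedar tunnel on the table, 90 mm long, 48 wide, 35 tall, inside 28 wide and 27 tall. Origin at the centre of its underside; x runs into the tunnel; the mouth is at x -45 mm, the far end is closed. The wrench is drawn out along -x by 83 mm or more to clear it.
- crate: Fixed cedar crate, 340 x 380 mm, 100 mm high, its flat lid shut; origin at the centre of its underside, hinges on its +x side.
- clamp: Fixed round steel clamp on the crate lid, carrying the nut: base 84 mm wide, flat top (72 mm wide) 20 mm above the lid; on that a round collar, 44 mm wide, 7 mm tall, 2 mm chamfer, on which the wrench's ring turns with 5 mm play all round. Origin at the underside, on the nut's axis.
- nut_centre (a point): On the nut's axis, 20 mm above the lid (120 mm above the table): the clamp's flat top, where the ring's underside rests when fully down.
- nut: Steel nut with 10 saw teeth (28 mm across roots, 42 across tips) 28 to 38 mm above the lid, tapering above that to a blunt nose 60 mm above the lid. Origin on its axis at lid level. Pressed down with some 1 to 4 N, the pawl slides out over the tapered tooth tops; the wrench lifts straight off. Turning takes about 0.25 N m, 2 to 8 N at the handle.
- nut_turn (a joint): Turn of the nut in rad, growing clockwise seen from above (tightening). Starts between 0 and 0.6; hard stop at 3.0. It stays where it is left.
- tray: Fixed oval steel tray, 260 mm long along its x, 128 mm wide; flat floor 3 mm thick (252 x 120 mm inside), round rim 12 mm high. Origin at the centre of its underside.
- clipper: Bystander: chrome clipper, 170 x 46 x 36 mm, lying on the back of the crate. Origin under its middle.
- combs: Bystander: stack of four black guard combs, 52 x 45 x 40 mm, on the crate. Origin at the underside.
- pot: Bystander: white ceramic pot with cap, 58 mm wide, 56 mm tall, on the crate. Origin at the underside.
- cactus: Bystander: cactus in a terracotta pot, 108 mm wide, 200 mm tall, on the table. Origin at the underside.
- spray: Bystander: amber bottle, 60 mm wide, 170 mm tall, on the table. Origin at the underside.
- bowl: Bystander: white bowl, 100 mm wide, 55 mm tall, on the table. Origin at the underside.
- brush: Bystander: brush lying on the table, 170 mm long. Origin at the underside.
Mind the look-alikes: they are no part of the job. There is more than one size of the sleeve; the job needs the middle-sized.

How it is judged:
By the outcome, as a careful person would: the job done as asked, in the order asked, and still so for the second after the job is handed in, with the robot touching nothing.
It also fails if it takes over 72 s, if anything falls off the work surface, if the arm or the gripper's body presses on something with over 40 N, if the wrist force passes 120 N, or if a joint passes its speed limit or range.

## Robot

A 6-joint arm with a two-finger parallel gripper is mounted at the origin on the work surface. World frame = base frame: x ahead of the robot, y to its left, z up, the work surface at z = 0. Lengths are in m, angles in rad, forces in N, time in s.
With the tool pointing down it reaches from about 0.2 to 0.875 m from the base axis. Payload 3.4 kg.
Tool frame: the origin (TCP) lies at the very end of the fingers, on their centre line; the grasp point (between the pads) lies 19 mm behind it; z points along the fingers, y is the line along which they close (so a half turn about z gives the same grasp; the last joint's range is limited). The gripper opens to 94 mm and grips with 3 to 60 N. Pads are 16 mm wide; open, the fingers measure 119 mm over their backs; the gripper's body (75 mm by 177 mm) begins 78 mm behind the grasp point.
Start: joints at [-1.397, 0.276, 1.505, -0, 1.361, -0.121], TCP at [0.167, -0.55, 0.173] pointing down, gripper open.
Joint ranges: [-2.89, 2.89], [-0.75, 2.08], [0.22, 2.7], [-1.18, 4.32], [0.11, 2.71], [-2.7, 2.7]. Speed limits (rad/s): [2.57, 2.57, 3.14, 3.14, 3.14, 3.14].

## Interface

Orientations are given as a 3x3 rotation matrix whose columns are the frame's x, y, z axes.
In Python, from rig import r, vision gives the robot as it stands.
- The arm moves only by the tool arm_command, never from a script. Its argument "moves" is one flat list of numbers, 5 for each row, row after row: the closure in counts, from 0 (fully open) to 255 (shut), then the shift along the tool's x, y, z in units of 25 mm (1.0 is 25 mm), then the turn about the tool's z in units of 10 degrees (1.0 is 10 degrees). A call has exactly 8 rows; each row shifts and turns the commanded pose from where the row before left it, along the tool's axes as they then stand; what a row does not reach is not made up. A row lasts 1/8 s, in which the tool goes at most 62.5 mm and 10.7 degrees, less where a joint would pass 70% of its speed; a pose out of reach is approached as far as the arm can. A call is refused whole if a number of a shift passes 1 or a number of a turn 1, either way. A call with a gripper value outside its range is refused whole. The fingers move at their own pace and stop on an object; "squeeze" is the grip in N (left out, the last holds). Time passes only in rows, so rows that do not move let the fingers close, or fill a call up. It gives the time, the measured TCP pose, the force, the opening and the grip force at its end, in the units of the state.
- r.observe(): the state, without advancing time (a new reading comes with each control period).
- vision.read_camera(name): name is "scene" or "top" or "wrist"; returns a dict with "pixels" (420x560x3 uint8, blue, green, red), "fx", "fy", "cx", "cy" (pixels), "R" (3x3) and "t" (3): a world point X has camera coordinates R X + t; the wrist camera has in their place "tool_from_camera" (4x4, takes a point from camera to tool coordinates, whose origin is the TCP and whose axes are the flange's). Camera axes: x right, y down, z forward; pixel columns grow to the right and rows downward; lengths in m; the calibration is good to about 2 mm. A picture is of the moment at which its call begins: read the wrist's pose just before it. There is no depth.
- r.close_job(): hands the job in; it is judged then, once.
The state is a dict: "time_s": time; "joints": joint angles; "qvel": joint speeds; "joint_torque": joint torques, N m; "tcp_pos": TCP position; "eef_rot": TCP orientation; "contact_force": force on the tool from outside, world axes, zero at the start; "wrist_torque": the same for the moment, N m; "width": finger opening in m; "grip_force": force on a finger pad.
Only numpy, scipy, OpenCV 4.12 (cv2) and the standard library are available. Lean on these libraries where they do the work, as an engineer would, in place of code of your own. Each camera call takes 0.05 s, during which the arm holds its last target. There are 200 camera calls.

## Working session

There is one attempt and no reset: what is moved stays moved. The work goes in short steps, Python scripts to look and compute and a tool call to move; the robot and the scene stay as the last step left them, time stands still between calls to the robot, and variables do not carry over. Pictures are saved under pics/ and viewed, at most 10 in all, crops included, and the job is handed in when it is done.

Besides the shell and the picture viewer there is one more tool, called after "Request:" as name(argument=value, ...), one argument or row to a line, values as JSON. arm_command: Moves the arm, as the interface text tells. Its arguments: {"type":"object","properties":{"moves":{"type":"array"},"squeeze":{"type":"number"}},"required":["moves"]}

```bash
ls; mkdir -p pics; python3 - <<'E'
from rig import r, vision
import cv2,json,numpy as np,pickle
s=r.observe();print({k:np.round(v,3).tolist() for k,v in s.items()})
for n in("scene","top"):
    c=vision.read_camera(n);cv2.imwrite(f"pics/{n}0.png",c["pixels"]);pickle.dump(c,open(f"{n}.pkl","wb"))
    print(n,{k:np.round(c[k],4).tolist() for k in c if k!="pixels"})
c=vision.read_camera("wrist");print({k:np.round(c[k],4).tolist() for k in c if k!="pixels"})
E
```

```text
pics
{'time_s': 0.0, 'joints': [-1.397, 0.277, 1.506, 0.0, 1.361, -0.121], 'qvel': [0.0, -0.001, 0.001, -0.001, 0.0, 0.001], 'joint_torque': [0.003, -40.457, -23.723, 0.07, 0.034, -0.0], 'tcp_pos': [0.167, -0.55, 0.172], 'eef_rot': [[0.957, 0.291, -0.0], [0.291, -0.957, 0.002], [0.0, -0.002, -1.0]], 'contact_force': [-0.578, 0.254, -0.434], 'wrist_torque': [-0.036, 0.015, -0.005], 'grip_force': 0.0, 'width': 0.094}
scene {'fx': 403.2022, 'fy': 403.2022, 'cx': 275.2887, 'cy': 210.0755, 'R': [[-0.7174, 0.6965, -0.0136], [0.5622, 0.5674, -0.6017], [-0.4114, -0.4393, -0.7986]], 't': [0.3912, -0.2278, 1.4418]}
top {'fx': 493.2719, 'fy': 493.2719, 'cx': 279.2424, 'cy': 201.9847, 'R': [[-0.0148, -0.9999, 0.0061], [-0.9779, 0.0132, -0.2088], [0.2087, -0.009, -0.9779]], 't': [-0.0007, 0.5623, 1.2862]}
{'fx': 302.1713, 'fy': 302.1713, 'cx': 280.3293, 'cy': 209.1692, 'tool_from_camera': [[0.0001, -0.962, -0.2729, 0.0795], [1.0, -0.0001, 0.0009, 0.0004], [-0.0009, -0.2729, 0.962, -0.212], [0.0, 0.0, 0.0, 1.0]]}
```

View pics/top0.png

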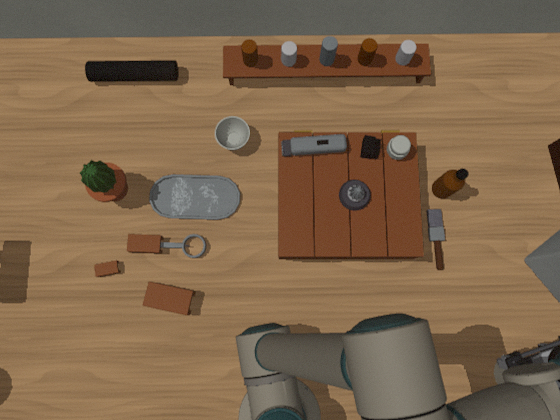

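View pics/scene0.png

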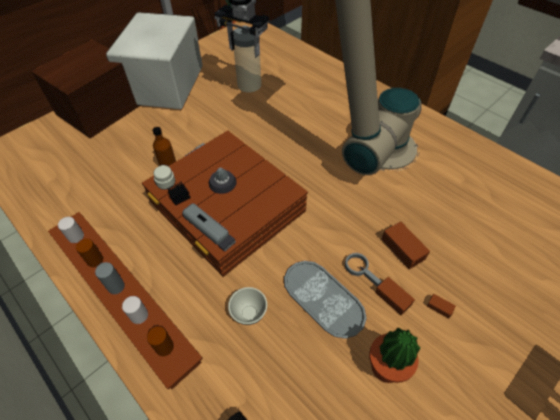

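The top view shows the wrench ring at about (195,246), its handle in the middle sleeve (145,244), the tray at (196,197) and the nut at (355,194). The scene view shows the same layout, with the ring at (357,264), the nut at (222,172) and the tray at (324,298).

```bash
cat > h.py <<'E'
import numpy as np,pickle,cv2
def ray(c,p,R=None,t=None):
    R=np.array(c["R"]);t=np.array(c["t"])
    d=R.T@np.array([(p[0]-c["cx"])/c["fx"],(p[1]-c["cy"])/c["fy"],1.]);return -R.T@t,d
def onz(c,p,z):
    o,d=ray(c,p);return o+d*(z-o[2])/d[2]
def wrist(s,c):
    "wrist camera as a fixed camera"
    T=np.array(c["tool_from_camera"]);Rt=np.array(s["eef_rot"]);p=np.array(s["tcp_pos"])
    Rw=Rt@T[:3,:3];o=Rt@T[:3,3]+p
    c=dict(c);c["R"]=Rw.T;c["t"]=-Rw.T@o;return c
def rel(s,X):
    "tool-frame offset from TCP to X in mm"
    return np.array(s["eef_rot"]).T@(np.array(X)-s["tcp_pos"])*1000
E
python3 - <<'E'
from h import *
top=pickle.load(open("top.pkl","rb"));sc=pickle.load(open("scene.pkl","rb"))
im=top["pixels"].astype(int);hsv=cv2.cvtColor(top["pixels"],cv2.COLOR_BGR2HSV)
def comp(m,box):
    x0,y0,x1,y1=box;k=np.zeros_like(m);k[y0:y1,x0:x1]=m[y0:y1,x0:x1]
    cs,_=cv2.findContours(k,cv2.RETR_EXTERNAL,cv2.CHAIN_APPROX_NONE);return max(cs,key=cv2.contourArea)
grey=((hsv[...,1]<75)*255).astype(np.uint8)
w=comp(grey,(160,230,212,262)); print("wrench",cv2.boundingRect(w))
x,y,ww,hh=cv2.boundingRect(w)
u=x+ww-hh/2; v=y+hh/2
ring=onz(top,(u,v),.01);print("ring",u,v,ring, "diam",np.linalg.norm(onz(top,(u,y),.015)-onz(top,(u,y+hh),.005)))
t=comp(grey,(140,165,250,225));e=cv2.fitEllipse(t);mr=cv2.minAreaRect(t);print("tray",mr,onz(top,mr[0],.012))
for a in (0,1,2,3): print(onz(top,cv2.boxPoints(mr)[a],.012))
n=comp(grey,(330,170,380,220));print("clamp",cv2.boundingRect(n))
red=(((hsv[...,0]<9)&(hsv[...,1]>130))*255).astype(np.uint8)
s=comp(red,(122,228,166,262));mr=cv2.minAreaRect(s);print("sleeve",mr,onz(top,mr[0],.035))
print("neck ends",onz(top,(165,245.5),.02))
for p in((355,182),(355,194)): print("nose?",onz(top,p,.16),onz(top,p,.12))
print("scene ring",onz(sc,(357,264),.01),"nut base",onz(sc,(222,182),.12),"tray",onz(sc,(324,298),.006))
cv2.imwrite("pics/c1.png",cv2.resize(np.hstack([top["pixels"][225:265,120:215],top["pixels"][170:210,320:395]]),None,fx=4.5,fy=4.5,interpolation=cv2.INTER_CUBIC))
E
```

```text
wrench (160, 234, 46, 24)
ring 194.0 246.0 [0.45110179 0.22923129 0.01      ] diam 0.06635465649012767
tray ((194.07476806640625, 196.4580841064453), (90.1962890625, 44.42196273803711), 1.6846843957901) [0.5915769  0.23167542 0.012     ]
[0.53330412 0.35843389 0.012     ]
[0.66221066 0.35992774 0.012     ]
[0.65098191 0.10245401 0.012     ]
[0.52229134 0.10587116 0.012     ]
clamp (339, 180, 31, 30)
sleeve ((145.0, 252.0), (0.0, 0.0), 0.0) [0.43351308 0.35763508 0.035     ]
neck ends [0.45236364 0.30737206 0.02      ]
nose? [ 0.59012275 -0.20116446  0.16      ] [ 0.6002821  -0.20790107  0.12      ]
nose? [ 0.55882007 -0.19969561  0.16      ] [ 0.56794909 -0.20638387  0.12      ]
scene ring [0.45048624 0.23564566 0.01      ] nut base [ 0.57797578 -0.19017514  0.12      ] tray [0.5932891 0.238281  0.006    ]
```

View pics/c1.png

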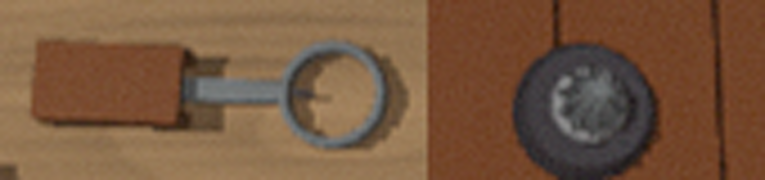

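The crop shows the ring centred at about px (193.8,245.9), with the neck running to the mouth at (162,244.8), so the handle points along +y. Its pawl is on the neck side. The right half shows the nut on the clamp. I'll turn and rise, then look at the nut from nearby.

Request:
arm_command(
  moves=[0,0,0,-0.5,-0.9,0,0,0,-0.5,-0.9,0,0,0,-0.5,-0.9,0,0,0,-0.5,-0.9,0,0,0,-0.5,-0.9,0,0,0,-0.5,-0.9,0,0,0,-0.5,-0.9,0,0,0,-0.5,-1.0],
  squeeze=40,
)

```text
time_s: 1.15
tcp_pos: [0.167, -0.5499, 0.2732]
eef_rot: [[-0.004, 1.0, -0.0], [1.0, 0.004, 0.001], [0.001, -0.0, -1.0]]
contact_force: [0.3, -0.3, -0.9]
width: 0.0938
grip_force: 0.0
```

Request:
arm_command(
  moves=[0,0.8,1,0,0,0,0.8,1,0,0,0,0.8,1,0,0,0,0.8,1,0,0,0,0.8,1,0,0,0,0.8,1,0,0,0,0.8,1,0,0,0,0.8,1,0,0],
)

```text
time_s: 2.15
tcp_pos: [0.368, -0.3897, 0.2729]
eef_rot: [[0.002, 1.0, -0.0], [1.0, -0.002, 0.0], [0.0, -0.0, -1.0]]
contact_force: [-0.1, -0.3, -0.4]
width: 0.0939
grip_force: 0.0
```

Request:
arm_command(
  moves=[0,0.8,1,0,0,0,0.8,1,0,0,0,0.8,1,0,0,0,0.8,1,0,0,0,0.8,1,0,0,0,0.8,1,0,0,0,0.8,0.5,0,0,0,0,0,0,0],
)

```text
time_s: 3.15
tcp_pos: [0.5306, -0.2497, 0.2727]
eef_rot: [[-0.001, 1.0, -0.001], [1.0, 0.001, 0.001], [0.001, -0.001, -1.0]]
contact_force: [-0.5, -0.4, 0.3]
width: 0.0939
grip_force: 0.0
```

```bash
python3 - <<'E'
from rig import r, vision
from h import *
s=r.observe();c=vision.read_camera("wrist");pickle.dump((s,c),open("w1.pkl","wb"))
cv2.imwrite("pics/w1.png",c["pixels"]);print(s["time_s"],s["tcp_pos"],np.round(s["eef_rot"],3).tolist(),np.round(s["joints"],2))
E
```

```text
3.15 [ 0.53056336 -0.24974004  0.27267918] [[-0.001, 1.0, -0.001], [1.0, 0.001, 0.001], [0.001, -0.001, -1.0]] [-0.56  0.26  1.29 -0.    1.6  -0.56]
```

View pics/w1.png

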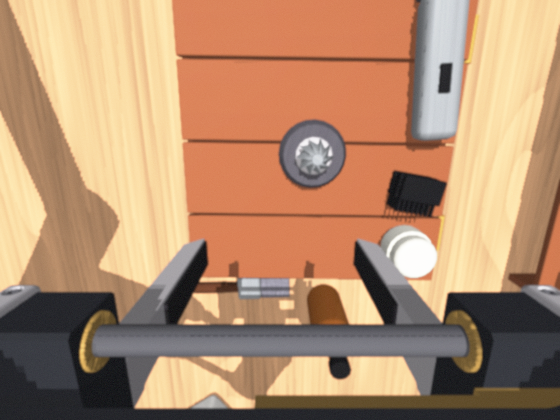

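The wrist view shows the clamp disc centred near (313,153), with the nut nose near (316,158). The clipper lies to the right at x>415 px, and the combs and pot are at lower right.

```bash
python3 - <<'E'
from h import *
s,c=pickle.load(open("w1.pkl","rb"));W=wrist(s,c)
hsv=cv2.cvtColor(c["pixels"],cv2.COLOR_BGR2HSV)
def big(m,box):
    x0,y0,x1,y1=box;k=np.zeros(m.shape,np.uint8);k[y0:y1,x0:x1]=m[y0:y1,x0:x1]*255
    k=cv2.morphologyEx(k,cv2.MORPH_CLOSE,np.ones((5,5)));cs,_=cv2.findContours(k,cv2.RETR_EXTERNAL,cv2.CHAIN_APPROX_NONE);return max(cs,key=cv2.contourArea)
m=hsv[...,1]<110
e=cv2.fitEllipse(cv2.convexHull(big(m,(265,105,365,205))));print("disc",e)
for z in(.1,.11,.12):print(z,onz(W,e[0],z),"diam",e[1][0]*np.linalg.norm(onz(W,(313,153),z)-W["R"].T@-W["t"])/302)
n=big((hsv[...,2]>105)&m,(285,125,345,190));en=cv2.minEnclosingCircle(n);print("nut",en);print(onz(W,en[0],.138))
print("nose",onz(W,(316,158),.16))
print("clipper front/near end",onz(W,(415,135),.12),onz(W,(418,60),.12))
for n_,box in(("top",(330,170,382,220)),("scene",(195,150,245,200))):
    t=pickle.load(open(n_+".pkl","rb"));h=cv2.cvtColor(t["pixels"],cv2.COLOR_BGR2HSV)
    k=cv2.convexHull(big(h[...,1]<110,box));ee=cv2.fitEllipse(k);print(n_,ee,onz(t,ee[0],.11))
E
```

```text
disc ((311.8524169921875, 153.0179901123047), (66.22720336914062, 68.50267028808594), 27.93648338317871)
0.1 [ 0.57033558 -0.20663085  0.1       ] diam 0.08521498053629581
0.11 [ 0.56930136 -0.20569239  0.11      ] diam 0.08299990026248025
0.12 [ 0.56826714 -0.20475392  0.12      ] diam 0.08078481998866467
nut ((312.5, 152.35714721679688), 33.26235580444336)
[ 0.56711718 -0.20232515  0.138     ]
nose [ 0.5687054  -0.20624059  0.16      ]
clipper front/near end [ 0.68866126 -0.18378894  0.12      ] [ 0.6821091  -0.10358824  0.12      ]
top ((354.2310791015625, 194.6477508544922), (30.14653205871582, 31.34130096435547), 109.35967254638672) [ 0.568509   -0.20594693  0.11      ]
scene ((221.81471252441406, 180.6803436279297), (24.6766300201416, 26.260597229003906), 82.77091979980469) [ 0.57031414 -0.2021723   0.11      ]
```

Request:
arm_command(
  moves=[0,1,-0.2,0,0,0,1,-0.2,0,0,0,1,-0.2,0,0,0,1,-0.2,0,0,0,1,-0.2,0,0,0,1,-0.2,0,0,0,1,-0.2,0,0,0,1,-0.2,0,0],
)

```text
time_s: 4.2
tcp_pos: [0.4895, -0.0488, 0.2735]
eef_rot: [[0.001, 1.0, 0.001], [1.0, -0.001, -0.0], [-0.0, 0.001, -1.0]]
contact_force: [0.4, -0.6, 0.4]
width: 0.0938
grip_force: 0.0
```

Request:
arm_command(
  moves=[0,1,-0.2,0.2,0,0,1,-0.2,0.4,0,0,1,-0.2,0.6,0,0,1,-0.2,0.6,0,0,1,-0.2,0.6,0,0,1,-0.2,0.6,0,0,1,-0.2,0.6,0,0,1,-0.1,0.4,0],
)

```text
time_s: 5.2
tcp_pos: [0.4516, 0.1507, 0.1729]
eef_rot: [[0.001, 1.0, -0.0], [1.0, -0.001, -0.0], [-0.0, -0.0, -1.0]]
contact_force: [0.7, 0.2, 0.5]
width: 0.0941
grip_force: 0.0
```

Request:
arm_command(
  moves=[0,1,0,0,0,0,1,0,0,0,0,0.5,0,0,0,0,0,0,0,0,0,0,0,0,0,0,0,0,0,0,0,0,0,0,0,0,0,0,0,0],
)

```text
time_s: 6.2
tcp_pos: [0.4536, 0.2114, 0.1731]
eef_rot: [[0.003, 1.0, 0.0], [1.0, -0.003, -0.0], [-0.0, 0.0, -1.0]]
contact_force: [0.6, 0.4, -1.1]
width: 0.0936
grip_force: 0.0
```

```bash
python3 - <<'E'
from rig import r, vision
from h import *
s=r.observe();c=vision.read_camera("wrist");pickle.dump((s,c),open("w2.pkl","wb"))
cv2.imwrite("pics/w2.png",c["pixels"]);print(s["time_s"],s["tcp_pos"],np.round(s["eef_rot"],3).tolist(),np.round(s["joints"],2))
E
```

```text
6.2 [0.45361308 0.2113816  0.17314553] [[0.003, 1.0, 0.0], [1.0, -0.003, -0.0], [-0.0, 0.0, -1.0]] [ 0.3   0.16  1.66 -0.    1.32  0.3 ]
```

View pics/w2.png

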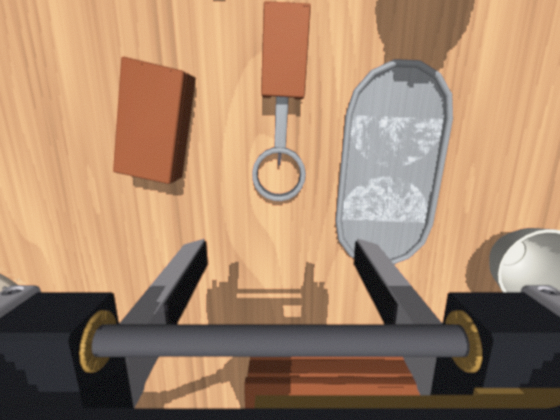

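The ring is centred at (278,174), and the neck enters the sleeve mouth at (282,97). The tray spans x 337–452 and y 60–263.

```bash
python3 - <<'E'
from h import *
s,c=pickle.load(open("w2.pkl","rb"));W=wrist(s,c)
hsv=cv2.cvtColor(c["pixels"],cv2.COLOR_BGR2HSV)
def big(m,box):
    x0,y0,x1,y1=box;k=np.zeros(m.shape,np.uint8);k[y0:y1,x0:x1]=m[y0:y1,x0:x1]*255
    cs,_=cv2.findContours(k,cv2.RETR_EXTERNAL,cv2.CHAIN_APPROX_NONE);return max(cs,key=cv2.contourArea)
m=hsv[...,1]<80
r_=big(m,(245,143,312,210));e=cv2.fitEllipse(r_);print("ring",e);O=onz(W,e[0],.01);print(O)
for a,b in((100,115),(115,130),(130,143)):
    k=m[a:b,265:300];yy,xx=np.nonzero(k);p=(265+xx.mean(),a+yy.mean());print("neck",p,len(xx)/(b-a),onz(W,p,.02))
X=onz(W,(282,97),.02);print(X,"rel mouth")
t=big(m,(325,50,465,270));mr=cv2.minAreaRect(cv2.convexHull(t));print("tray",mr,onz(W,mr[0],.009))
print([np.round(onz(W,p,.009),3).tolist() for p in cv2.boxPoints(mr)])
E
```

```text
ring ((278.4237060546875, 173.088623046875), (52.61852264404297, 56.61909484863281), 5.106352806091309)
[0.45159245 0.23051603 0.01      ]
neck (np.float64(281.4679802955665), np.float64(107.01970443349754)) 13.533333333333333 [0.45545112 0.30825548 0.02      ]
neck (np.float64(280.64130434782606), np.float64(121.88043478260869)) 12.266666666666667 [0.45446913 0.29189618 0.02      ]
neck (np.float64(280.0), np.float64(136.0)) 12.384615384615385 [0.45368164 0.27595452 0.02      ]
[0.45607034 0.31905133 0.02      ] rel mouth
tray ((393.81121826171875, 164.95010375976562), (107.25936126708984, 214.29537963867188), 5.8263421058654785) [0.59506356 0.24015823 0.009     ]
[[0.521, 0.102, 0.009], [0.534, 0.366, 0.009], [0.657, 0.355, 0.009], [0.669, 0.085, 0.009]]
```

Request:
arm_command(
  moves=[60,0,0,0,0.27,60,0.8,0,0.4,0,60,0.8,0,0.6,0,60,0.8,0,0.8,0,60,0.7,-0.1,0.8,0,60,0,0,0.8,0,60,0,0,0.8,0,60,0,0,0.8,0],
  squeeze=40,
)

```text
time_s: 7.25
tcp_pos: [0.4538, 0.2906, 0.046]
eef_rot: [[0.047, 0.999, -0.002], [0.999, -0.047, -0.0], [-0.001, -0.002, -1.0]]
contact_force: [-0.6, -0.1, 0.4]
width: 0.0721
grip_force: 0.0
```

Request:
arm_command(
  moves=[60,0,0,0.8,0,60,0,0,0.5,0,60,0,0,0.3,0,60,0,0,0.1,0,255,0,0,0,0,255,0,0,0,0,255,0,0,0,0,255,0,0,0,0],
)

```text
time_s: 8.25
tcp_pos: [0.455, 0.2893, 0.0059]
eef_rot: [[0.049, 0.999, 0.001], [0.999, -0.049, 0.0], [0.0, 0.001, -1.0]]
contact_force: [-0.2, -0.9, 0.5]
width: 0.0353
grip_force: 0.0
```

```bash
python3 - <<'E'
from rig import r
import numpy as np
s=r.observe();print(s["time_s"],s["tcp_pos"],np.round(s["eef_rot"],3).tolist(),s["contact_force"],s["width"],s["grip_force"])
E
```

```text
8.25 [0.45501886 0.28928816 0.00592448] [[0.049, 0.999, 0.001], [0.999, -0.049, 0.0], [0.0, 0.001, -1.0]] [-0.16367886 -0.90228775  0.53070847] 0.03532532975836914 0.0
```

Request:
arm_command(
  moves=[255,0,0,0.1,0,255,0,0,0.05,0,255,0,0,0,0,255,0,0,0,0,255,0,0,0,0,255,0,0,0,0,255,0,0,0,0,255,0,0,0,0],
  squeeze=40,
)

```text
time_s: 9.25
tcp_pos: [0.4548, 0.2892, 0.0019]
eef_rot: [[0.049, 0.999, 0.0], [0.999, -0.049, -0.0], [-0.0, 0.0, -1.0]]
contact_force: [0.3, -0.1, -0.1]
width: 0.0004
grip_force: 0.0
```

```bash
python3 - <<'E'
from rig import r, vision
from h import *
s=r.observe();c=vision.read_camera("wrist");pickle.dump((s,c),open("w3.pkl","wb"))
t=vision.read_camera("top");sc=vision.read_camera("scene")["pixels"]
a=cv2.resize(c["pixels"],(400,300));b=cv2.resize(t["pixels"][180:320,80:270],(400,300));d=cv2.resize(sc[220:340,300:460],(400,300),interpolation=cv2.INTER_CUBIC)
cv2.imwrite("pics/w3.png",np.vstack([np.hstack([a,b]),np.hstack([d,d*0])]))
E
```

```text
(no output)
```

View pics/w3.png

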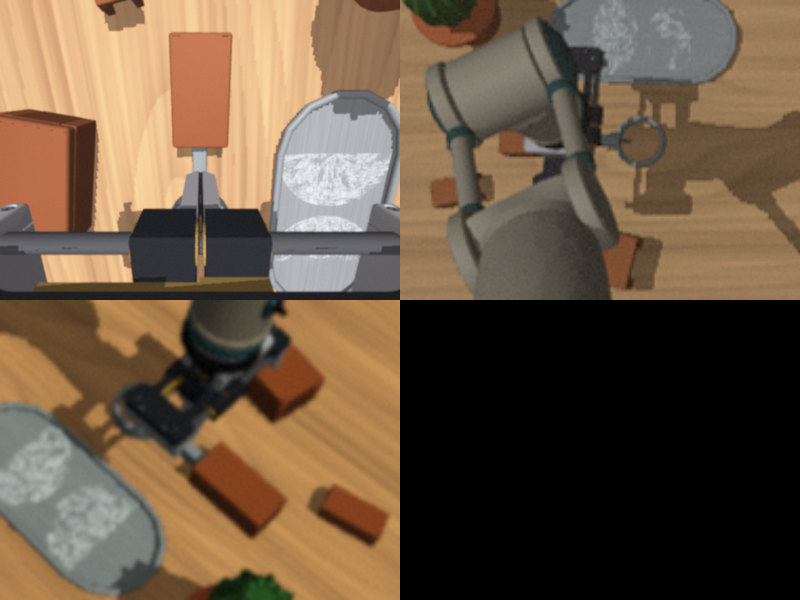

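The wrist view shows the fingers shut at about (200,190), with the neck still seen entering the sleeve at (200,160). The ring hasn't moved. I'll look closer at the fingertips.

```bash
python3 - <<'E'
from h import *
s,c=pickle.load(open("w3.pkl","rb"))
cv2.imwrite("pics/w3b.png",cv2.resize(c["pixels"][190:320,200:360],None,fx=4.5,fy=4.5,interpolation=cv2.INTER_CUBIC))
E
```

```text
(no output)
```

View pics/w3b.png

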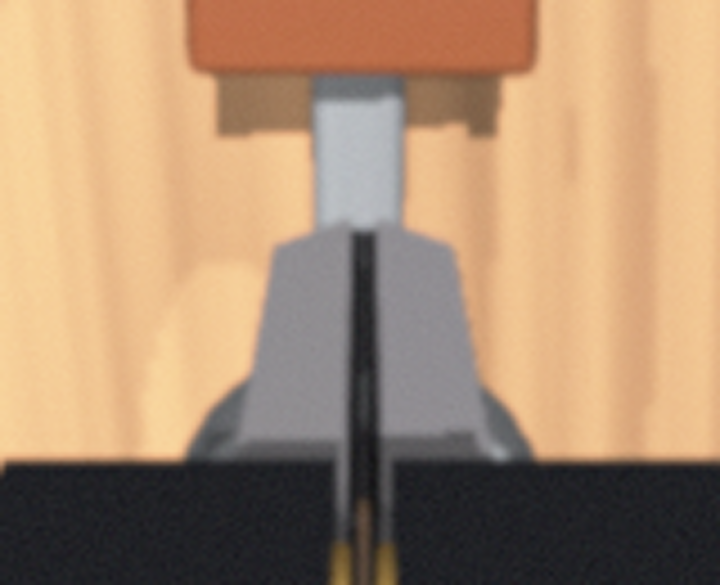

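The fingers shut above the neck. Seen from the wrist camera, the real fingertips end some 20–30 mm short of the stated TCP. In both w1 and w3 the tips sit at row 241, not the 224–232 expected. I'll open and go down carefully, watching the force.

Request:
arm_command(
  moves=[120,0,0,0,0,120,0,0,0,0,120,0,0,0,0,120,0,0,0,0,120,0,0,0,0,120,0,0,0.1,0,120,0,0,0.1,0,120,0,0,0,0],
  squeeze=40,
)

```text
time_s: 10.4
tcp_pos: [0.4545, 0.2891, -0.0035]
eef_rot: [[0.049, 0.999, -0.001], [0.999, -0.049, -0.0], [-0.0, -0.001, -1.0]]
contact_force: [-0.8, -0.2, -0.9]
width: 0.0499
grip_force: 0.0
```

Request:
arm_command(
  moves=[120,0,0,0.1,0,120,0,0,0,0,120,0,0,0.1,0,120,0,0,0,0,120,0,0,0,0,120,0,0,0,0,120,0,0,0,0,120,0,0,0,0],
)

```text
time_s: 11.4
tcp_pos: [0.4549, 0.2892, -0.0081]
eef_rot: [[0.049, 0.999, 0.0], [0.999, -0.049, -0.0], [-0.0, 0.0, -1.0]]
contact_force: [0.3, -0.2, -0.8]
width: 0.0501
grip_force: 0.0
```

Request:
arm_command(
  moves=[120,0,0,0.1,0,120,0,0,0.1,0,120,0,0,0.1,0,120,0,0,0.1,0,120,0,0,0,0,255,0,0,0,0,255,0,0,0,0,255,0,0,0,0],
)

```text
time_s: 12.4
tcp_pos: [0.4549, 0.2892, -0.0181]
eef_rot: [[0.049, 0.999, 0.0], [0.999, -0.049, -0.0], [-0.0, 0.0, -1.0]]
contact_force: [-0.1, 0.7, 0.6]
width: 0.0229
grip_force: 0.0
```

Request:
arm_command(
  moves=[255,0,0,0,0,255,0,0,0,0,255,0,0,0,0,255,0,0,0,0,255,0,0,0,0,255,0,0,0,0,255,0,0,0,0,255,0,0,0,0],
)

```text
time_s: 13.4
tcp_pos: [0.4546, 0.2892, -0.0181]
eef_rot: [[0.049, 0.999, -0.0], [0.999, -0.049, -0.0], [-0.0, -0.0, -1.0]]
contact_force: [-1.9, -0.5, 2.5]
width: 0.0131
grip_force: 40.0
```

```bash
python3 - <<'E'
from rig import r
import numpy as np
s=r.observe();print({k:np.round(s[k],4).tolist() for k in("tcp_pos","contact_force","wrist_torque","width","grip_force")})
E
```

```text
{'tcp_pos': [0.4546, 0.2892, -0.0181], 'contact_force': [-1.8746, -0.4543, 2.4962], 'wrist_torque': [-0.0619, 0.2556, 0.0049], 'width': 0.0131, 'grip_force': 40.0004}
```

Request:
arm_command(
  moves=[255,0,0,-0.08,0,255,-0.3,0,0,0,255,-0.5,0,0,0,255,-0.6,0,0,0,255,-0.6,0,0,0,255,-0.6,0,0,0,255,-0.6,0,0,0,255,-0.6,0,0,0],
)

```text
time_s: 14.4
tcp_pos: [0.4502, 0.1933, -0.016]
eef_rot: [[0.049, 0.999, 0.0], [0.999, -0.049, -0.0], [-0.0, 0.0, -1.0]]
contact_force: [-0.2, -0.6, -1.8]
width: 0.0133
grip_force: 40.0
```

Request:
arm_command(
  moves=[255,-0.3,0,0,0,255,0,0,0,0,255,0,0,0.09,0,255,0,0,0,0,120,0,0,0,0,120,0,0,0,0,120,0,0,0,0,120,0,0,0,0],
)

```text
time_s: 15.4
tcp_pos: [0.4498, 0.1869, -0.0184]
eef_rot: [[0.049, 0.999, 0.0], [0.999, -0.049, -0.0], [-0.0, 0.0, -1.0]]
contact_force: [-0.0, -0.3, 0.2]
width: 0.0483
grip_force: 0.0
```

Request:
arm_command(
  moves=[120,0,0,-0.6,0,120,0,0,-1,0,120,0,0,-1,0,120,0,0,-0.8,0,120,0,0,0,0,120,0,0,0,0,120,0,0,0,0,120,0,0,0,0],
)

```text
time_s: 16.4
tcp_pos: [0.4493, 0.1867, 0.0659]
eef_rot: [[0.049, 0.999, -0.001], [0.999, -0.049, -0.0], [-0.001, -0.001, -1.0]]
contact_force: [-0.6, -0.6, 1.4]
width: 0.0499
grip_force: 0.0
```

```bash
python3 - <<'E'
from rig import r, vision
from h import *
s=r.observe();c=vision.read_camera("wrist");pickle.dump((s,c),open("w4.pkl","wb"))
cv2.imwrite("pics/w4.png",c["pixels"]);print(s["time_s"],s["tcp_pos"],np.round(s["eef_rot"],3).tolist(),np.round(s["joints"],2))
E
```

```text
16.4 [0.4492569  0.18672991 0.06588204] [[0.049, 0.999, -0.001], [0.999, -0.049, -0.0], [-0.001, -0.001, -1.0]] [ 0.25  0.23  1.85 -0.    1.05  0.3 ]
```

View pics/w4.png

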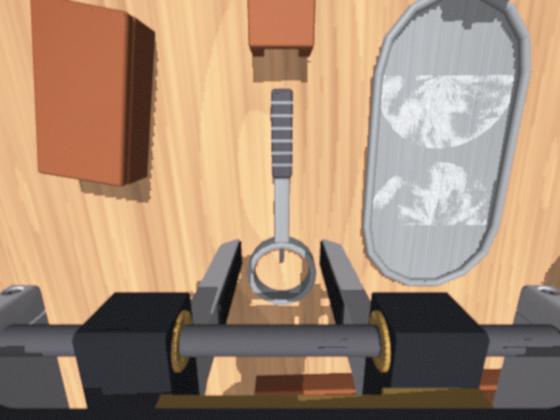

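The wrench lies clear of the sleeve. The ring is at (281,270), the handle runs from row 178 to row 88, and the tray is at right, x 364–528.

```bash
python3 - <<'E'
from h import *
s,c=pickle.load(open("w4.pkl","rb"));W=wrist(s,c)
for n,p,z in(("ring",(281.5,271),.02),("neck/handle",(282.5,178),.02),("end",(282,89),.02),("neck",(282,210),.02)):
    X=onz(W,p,z);print(n,np.round(X,4),np.round(rel(s,X),1))
R=onz(W,(281.5,271),.02)
print("ring diam",np.linalg.norm(onz(W,(249,271),.02)-onz(W,(314.5,271),.02)), "len handle", np.linalg.norm(onz(W,(282.5,178),.02)-onz(W,(282,89),.02)))
for v in(230,150,100): # tray rim left/right at row v
    h=cv2.cvtColor(c["pixels"],cv2.COLOR_BGR2HSV);x=np.nonzero((h[v,340:545,1]<90))[0]+340
    print(v,x.min(),x.max(),np.round(onz(W,(x.min(),v),.008),4),np.round(onz(W,(x.max(),v),.008),4))
print("tray near end",onz(W,(428,284),.012))
# tip-depth estimate of fingers: inner gap at tips
print("gap px 241..322 depth",.05*302/81)
E
```

```text
ring [0.4478 0.1319 0.02  ] [-54.8   1.3  45.9]
neck/handle [0.4529 0.2203 0.02  ] [33.7  2.1 45.9]
end [0.4559 0.2919 0.02  ] [105.4   1.5  45.8]
neck [0.4511 0.1916 0.02  ] [ 5.   1.7 45.9]
ring diam 0.061734146895797905 len handle 0.07164742663526494
230 362 498 [0.5258 0.1648 0.008 ] [0.6544 0.1585 0.008 ]
150 367 515 [0.5283 0.2394 0.008 ] [0.6582 0.233  0.008 ]
100 371 525 [0.5304 0.2808 0.008 ] [0.6598 0.2744 0.008 ]
tray near end [0.59101227 0.10656124 0.012     ]
gap px 241..322 depth 0.18641975308641978
```

Request:
arm_command(
  moves=[120,0.9,0,0,0,120,0.95,0,0.4,0,120,0,0,0.8,0,120,0,0,0.9,0,120,0,0,0.8,0,120,0,0,0.3,0,120,0,0,0.16,0,120,0,0,0,0],
  squeeze=50,
)

```text
time_s: 17.45
tcp_pos: [0.4524, 0.2331, -0.0171]
eef_rot: [[0.049, 0.999, 0.0], [0.999, -0.049, 0.0], [0.0, 0.0, -1.0]]
contact_force: [0.0, -0.1, 0.2]
width: 0.0499
grip_force: 0.0
```

Request:
arm_command(
  moves=[120,0,0,0.1,0,120,0,0,0.1,0,120,0,0,0,0,120,0,0,0,0,120,0,0,0,0,120,0,0,0,0,120,0,0,0,0,120,0,0,0,0],
)

```text
time_s: 18.45
tcp_pos: [0.4521, 0.233, -0.0224]
eef_rot: [[0.049, 0.999, 0.0], [0.999, -0.049, -0.0], [-0.0, 0.0, -1.0]]
contact_force: [0.6, 0.5, 0.5]
width: 0.0502
grip_force: 0.0
```

Request:
arm_command(
  moves=[120,0,0,0.1,0,120,0,0,0.1,0,255,0,0,0,0,255,0,0,0,0,255,0,0,0,0,255,0,0,0,0,255,0,0,0,0,255,0,0,0,0],
  squeeze=50,
)

```text
time_s: 19.45
tcp_pos: [0.4522, 0.2331, -0.0273]
eef_rot: [[0.049, 0.999, 0.0], [0.999, -0.049, -0.0], [-0.0, 0.0, -1.0]]
contact_force: [0.3, -0.2, -0.2]
width: 0.0175
grip_force: 50.0
```

Request:
arm_command(
  moves=[255,0,0,0,0,255,0,0,0,0,255,0,0,-0.4,0,255,0,0,-0.8,0,255,0,0,-0.8,0,255,0,0,0,0,255,0,0,0,0,255,0,0,0,0],
)

```text
time_s: 20.45
tcp_pos: [0.4511, 0.2327, 0.0217]
eef_rot: [[0.049, 0.999, -0.002], [0.999, -0.049, -0.001], [-0.001, -0.002, -1.0]]
contact_force: [0.2, 0.6, -3.8]
width: 0.0175
grip_force: 50.0
```

```bash
python3 - <<'E'
from rig import r,vision
from h import *
s=r.observe();c=vision.read_camera("wrist");pickle.dump((s,c),open("w5.pkl","wb"))
print({k:np.round(s[k],4).tolist() for k in("tcp_pos","contact_force","wrist_torque","width","grip_force","joints")})
h=cv2.cvtColor(c["pixels"],cv2.COLOR_BGR2HSV)
cv2.imwrite("pics/w5.png",c["pixels"])
for v in range(160,236,12):
    x=np.nonzero((h[v,230:330,1]<70))[0]+230;print(v,x.min() if len(x) else 0,x.max() if len(x) else 0)
E
```

```text
{'tcp_pos': [0.4511, 0.2327, 0.0217], 'contact_force': [0.2362, 0.572, -3.8139], 'wrist_torque': [0.0652, -0.1322, -0.0053], 'width': 0.0175, 'grip_force': 49.9984, 'joints': [0.3392, 0.3131, 1.8702, -0.0001, 0.9604, 0.3883]}
160 268 293
172 265 295
184 266 295
196 264 296
208 266 295
220 266 294
232 264 296
```

View pics/w5.png

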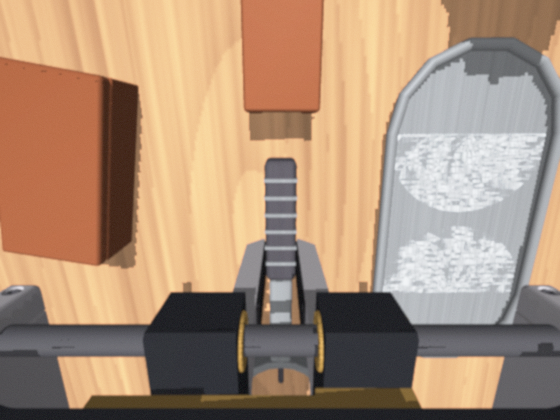

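The handle is held square: its end at row 158 matches the level prediction of 160. Next I'll lift, turn the handle to heading 200° and carry it to the crate.

Request:
arm_command(
  moves=[255,0,0,-0.8,0,255,0,0,-0.8,0,255,0,0,-0.8,-1,255,0,0,-0.8,-1,255,0,0,-0.8,-1,255,0,0,-0.8,-1,255,0,0,-0.8,-1,255,0,0,-0.4,-1],
)

```text
time_s: 21.5
tcp_pos: [0.4521, 0.2331, 0.173]
eef_rot: [[-0.844, 0.537, 0.0], [0.537, 0.844, -0.0], [-0.0, 0.0, -1.0]]
contact_force: [-0.7, -0.6, -3.8]
width: 0.0177
grip_force: 50.0
```

Request:
arm_command(
  moves=[255,0,0,0,-1,255,0,0,0,-1,255,0,0,0,-1,255,0,0,0,-1,255,0,0,0,-1,255,0,0,0,-0.3,255,0,-0.4,0,0,255,0.3,-0.9,0,0],
)

```text
time_s: 22.5
tcp_pos: [0.4564, 0.1996, 0.172]
eef_rot: [[-0.938, -0.345, -0.001], [-0.345, 0.938, -0.001], [0.001, -0.0, -1.0]]
contact_force: [0.1, 0.2, -2.6]
width: 0.0174
grip_force: 50.0
```

Request:
arm_command(
  moves=[255,0.3,-1,0,0,255,0.3,-1,0,0,255,0.3,-1,0,0,255,0.3,-1,0,0,255,0.3,-1,0,0,255,0.3,-1,0,0,255,0.3,-1,0,0,255,0.3,-1,0,0],
)

```text
time_s: 23.5
tcp_pos: [0.4686, -0.01, 0.1723]
eef_rot: [[-0.939, -0.344, -0.001], [-0.344, 0.939, -0.0], [0.001, -0.0, -1.0]]
contact_force: [0.4, 0.8, -2.9]
width: 0.0174
grip_force: 50.0
```

Request:
arm_command(
  moves=[255,0.3,-1,0,0,255,0.3,-1,0,0,255,0.3,-1,0,0,255,0.3,-1,0,0,255,0.3,-1,0,0,255,0.3,-1,0,0,255,0.3,-1,0,0,255,0,0,0,0],
)

```text
time_s: 24.5
tcp_pos: [0.4797, -0.1929, 0.1721]
eef_rot: [[-0.94, -0.342, -0.001], [-0.342, 0.94, -0.001], [0.001, -0.0, -1.0]]
contact_force: [0.2, 0.3, -2.3]
width: 0.0175
grip_force: 50.0
```

```bash
cat > nut.py <<'E'
from rig import r
from h import *
s=r.observe();N=np.array([.5695,-.2060]);R=np.array(s["eef_rot"]);x=R[:2,0];O=np.array(s["tcp_pos"])[:2]-.1045*x
e=N-O
print(s["time_s"],"tcp",np.round(s["tcp_pos"],4),"phi",np.degrees(np.arctan2(x[1],x[0])),"tool x,y err mm",np.round([e@x*1000,e@R[:2,1]*1000],1),"r",np.linalg.norm(np.array(s["tcp_pos"])[:2]-N))
print({k:np.round(s[k],2).tolist() for k in("contact_force","wrist_torque","width","joints")})
E
python3 nut.py
```

```text
24.5 tcp [ 0.4797 -0.1929  0.1721] phi -160.0088398604285 tool x,y err mm [ 24.6 -43. ] r 0.09071797458608243
{'contact_force': [0.2, 0.34, -2.31], 'wrist_torque': [0.13, -0.01, -0.03], 'width': 0.02, 'joints': [-0.52, 0.19, 1.63, -0.0, 1.33, -2.44]}
```

Request:
arm_command(
  moves=[255,0.48,-0.9,0,0,255,0.5,-0.82,0,0,255,0,0,0.6,0,255,0,0,0.6,0,255,0,0,0,0,255,0,0,0,0,255,0,0,0,0,255,0,0,0,0],
)

```text
time_s: 25.5
tcp_pos: [0.4723, -0.2397, 0.1432]
eef_rot: [[-0.938, -0.345, 0.001], [-0.345, 0.938, -0.001], [-0.001, -0.001, -1.0]]
contact_force: [-0.8, 0.3, -3.1]
width: 0.0175
grip_force: 50.0
```

```bash
python3 nut.py; python3 - <<'E'
from rig import r, vision
from h import *
s=r.observe()
c=vision.read_camera("wrist");t=vision.read_camera("top");sc=vision.read_camera("scene")
pickle.dump((s,c,t,sc),open("w6.pkl","wb"))
f=lambda a:cv2.resize(a,(400,300),interpolation=cv2.INTER_CUBIC)
cv2.imwrite("pics/w6.png",np.vstack([np.hstack([f(t["pixels"][165:225,315:395]),f(sc["pixels"][140:200,185:265])]),np.hstack([f(c["pixels"][300:420,200:360]),f(t["pixels"])])]))
O=np.array(s["tcp_pos"])-.1045*np.array(s["eef_rot"])[:,0];O[2]=s["tcp_pos"][2]+.0273
for n,C in(("top",t),("scene",sc)):
  for P in (O,O+[0,0,.02],[.5695,-.206,.16]):
    q=np.array(C["R"])@P+C["t"];print(n,C["fx"]*q[0]/q[2]+C["cx"],C["fy"]*q[1]/q[2]+C["cy"])
E
```

```text
25.5 tcp [ 0.4723 -0.2397  0.1432] phi -159.79604044889 tool x,y err mm [ 1.6 -2. ] r 0.10287417776605039
{'contact_force': [-0.77, 0.26, -3.13], 'wrist_torque': [0.05, -0.08, -0.02], 'width': 0.02, 'joints': [-0.6, 0.23, 1.65, -0.0, 1.26, -2.52]}
top 356.98068528674895 188.5718123736893
top 358.2751552167822 186.66993026214087
top 357.2857790600894 189.86194367662446
scene 218.9774121696544 166.5643621444615
scene 218.0960752640471 161.7175106111228
scene 219.13146581274702 168.45605508747536
```

View pics/w6.png

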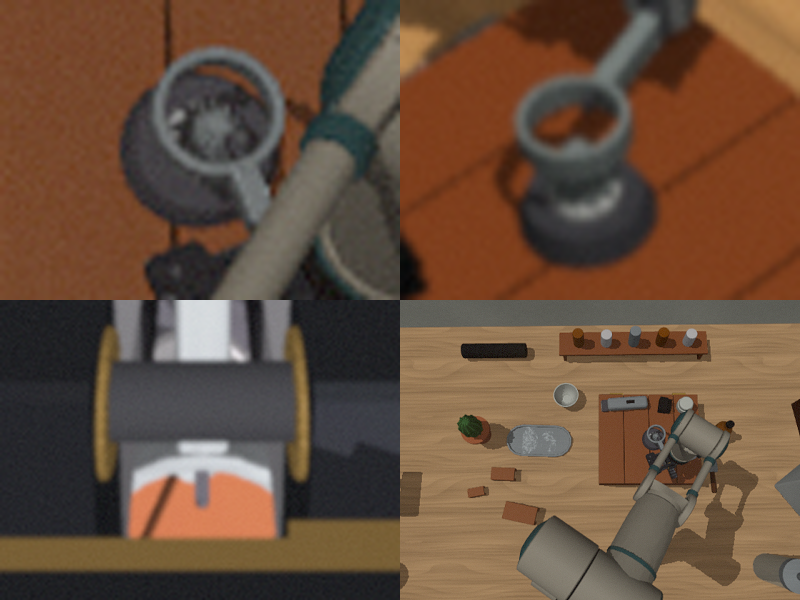

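The top crop shows the ring centred at px (359,187) and the nut nose at (357.4,190). Both match the projections (358.3,186.7) and (357.3,189.9) to about 1 px, so the ring is over the nut. Going down with force checks.

Request:
arm_command(
  moves=[255,0.03,-0.04,0.2,0,255,0,0,0.2,0,255,0,0,0.2,0,255,0,0,0.2,0,255,0,0,0.2,0,255,0,0,0.2,0,255,0,0,0.1,0,255,0,0,0,0],
)

```text
time_s: 26.65
tcp_pos: [0.4712, -0.2406, 0.1099]
eef_rot: [[-0.939, -0.345, -0.001], [-0.345, 0.939, 0.0], [0.001, 0.001, -1.0]]
contact_force: [-0.8, -0.3, -2.5]
width: 0.0173
grip_force: 50.0
```

```bash
python3 nut.py
```

```text
26.65 tcp [ 0.4712 -0.2406  0.1099] phi -159.80264753426465 tool x,y err mm [ 0.2 -1.5] r 0.10426567169691796
{'contact_force': [-0.8, -0.28, -2.55], 'wrist_torque': [0.08, 0.12, 0.03], 'width': 0.02, 'joints': [-0.6, 0.25, 1.7, -0.0, 1.19, -2.53]}
```

Request:
arm_command(
  moves=[255,0,0,0.1,0,255,0,0,0.1,0,255,0,0,0.1,0,255,0,0,0.1,0,255,0,0,0.1,0,255,0,0,0.08,0,255,0,0,0,0,255,0,0,0,0],
)

```text
time_s: 27.65
tcp_pos: [0.4714, -0.2408, 0.0956]
eef_rot: [[-0.939, -0.345, -0.0], [-0.345, 0.939, 0.0], [0.0, 0.0, -1.0]]
contact_force: [-0.3, 0.6, -2.5]
width: 0.0178
grip_force: 50.0
```

```bash
python3 nut.py
```

```text
27.65 tcp [ 0.4714 -0.2408  0.0956] phi -159.8087688157865 tool x,y err mm [ 0.5 -1.2] r 0.10405116340518
{'contact_force': [-0.28, 0.64, -2.47], 'wrist_torque': [0.12, 0.14, 0.04], 'width': 0.02, 'joints': [-0.6, 0.26, 1.72, -0.0, 1.15, -2.53]}
```

Request:
arm_command(
  moves=[255,0,0,0.05,0,255,0,0,0.05,0,255,0,0,0.05,0,255,0,0,0,0,255,0,0,0,0,255,0,0,0,0,255,0,0,0,0,255,0,0,0,0],
)

```text
time_s: 28.65
tcp_pos: [0.4717, -0.2409, 0.0921]
eef_rot: [[-0.939, -0.345, 0.0], [-0.345, 0.939, -0.0], [-0.0, -0.0, -1.0]]
contact_force: [-2.2, 0.2, 1.1]
width: 0.0179
grip_force: 50.0
```

```bash
python3 nut.py
```

```text
28.65 tcp [ 0.4717 -0.2409  0.0921] phi -159.81128072083249 tool x,y err mm [ 0.7 -1. ] r 0.10385090835779555
{'contact_force': [-2.2, 0.17, 1.08], 'wrist_torque': [0.15, -0.0, 0.05], 'width': 0.02, 'joints': [-0.6, 0.27, 1.73, -0.0, 1.14, -2.53]}
```

Seated: the vertical force rose from −2.5 to +1.1 N at TCP z 0.092, as predicted. Starting the first drive stroke.

Request:
arm_command(
  moves=[255,-0.036,0.543,0,0.75,255,-0.036,0.543,0,0.75,255,-0.036,0.543,0,0.75,255,-0.036,0.543,0,0.75,255,-0.036,0.543,0,0.75,255,-0.036,0.543,0,0.75,255,-0.036,0.543,0,0.75,255,-0.036,0.543,0,0.75],
)

```text
time_s: 29.65
tcp_pos: [0.4874, -0.1408, 0.0918]
eef_rot: [[-0.765, 0.644, -0.004], [0.644, 0.765, -0.005], [-0.0, -0.006, -1.0]]
contact_force: [-6.3, -6.6, 0.6]
width: 0.0173
grip_force: 50.4
```

```bash
python3 nut.py
```

```text
29.65 tcp [ 0.4874 -0.1408  0.0918] phi 139.89267856885547 tool x,y err mm [-0.3  3. ] r 0.10480473858957703
{'contact_force': [-6.27, -6.6, 0.56], 'wrist_torque': [-1.37, 0.88, -0.67], 'width': 0.02, 'joints': [-0.41, 0.24, 1.77, -0.01, 1.13, -1.28]}
```

The net moment about the nut is r×F+Mz = 0.947−0.67 ≈ 0.28 N m, which is the nut's turning torque, so it is driving. I'll finish the stroke.

Request:
arm_command(
  moves=[255,-0.036,0.543,0,0.75,255,-0.036,0.543,0,0.75,255,-0.036,0.543,0,0.75,255,-0.036,0.543,0,0.75,255,-0.036,0.543,0,0.75,255,-0.036,0.543,0,0.75,255,-0.036,0.543,0,0.75,255,-0.036,0.543,0,0.75],
)

```text
time_s: 30.65
tcp_pos: [0.5842, -0.1016, 0.0915]
eef_rot: [[0.175, 0.984, -0.006], [0.984, -0.175, 0.001], [0.0, -0.006, -1.0]]
contact_force: [-6.8, 0.2, 3.1]
width: 0.0176
grip_force: 50.1
```

```bash
cat >> nut.py <<'E'
p=np.array(s["tcp_pos"])[:2]-N;F=s["contact_force"];print("tau",round(p[0]*F[1]-p[1]*F[0]+s["wrist_torque"][2],3))
E
python3 nut.py
```

```text
30.65 tcp [ 0.5842 -0.1016  0.0915] phi 79.89586687394235 tool x,y err mm [-0.8  3.9] r 0.10541720416348138
{'contact_force': [-6.81, 0.2, 3.08], 'wrist_torque': [-0.11, 1.14, -0.41], 'width': 0.02, 'joints': [-0.29, 0.36, 1.59, -0.0, 1.2, -0.11]}
tau 0.303
```

Request:
arm_command(
  moves=[255,-0.036,-0.543,0,-0.75,255,-0.036,-0.543,0,-0.75,255,-0.036,-0.543,0,-0.75,255,-0.036,-0.543,0,-0.75,255,-0.036,-0.543,0,-0.75,255,-0.036,-0.543,0,-0.75,255,-0.036,-0.543,0,-0.75,255,-0.036,-0.543,0,-0.75],
)

```text
time_s: 31.65
tcp_pos: [0.4904, -0.1377, 0.0921]
eef_rot: [[-0.771, 0.637, 0.003], [0.637, 0.771, 0.001], [-0.001, 0.003, -1.0]]
contact_force: [-0.1, 0.9, -0.7]
width: 0.0176
grip_force: 50.0
```

```bash
python3 nut.py
```

```text
31.65 tcp [ 0.4904 -0.1377  0.0921] phi 140.4448771650005 tool x,y err mm [ 0.  -2.3] r 0.10449114380450575
{'contact_force': [-0.07, 0.88, -0.65], 'wrist_torque': [0.26, -0.22, 0.18], 'width': 0.02, 'joints': [-0.41, 0.24, 1.77, 0.0, 1.13, -1.29]}
tau 0.114
```

Request:
arm_command(
  moves=[255,-0.036,-0.543,0,-0.75,255,-0.036,-0.543,0,-0.75,255,-0.036,-0.543,0,-0.75,255,-0.036,-0.543,0,-0.75,255,-0.036,-0.543,0,-0.75,255,-0.036,-0.543,0,-0.75,255,-0.036,-0.543,0,-0.75,255,-0.036,-0.543,0,-0.75],
)

```text
time_s: 32.65
tcp_pos: [0.4711, -0.2396, 0.0917]
eef_rot: [[-0.937, -0.349, -0.001], [-0.349, 0.937, 0.003], [0.0, 0.003, -1.0]]
contact_force: [-3.2, 4.1, 1.5]
width: 0.0172
grip_force: 50.1
```

```bash
python3 nut.py
```

```text
32.65 tcp [ 0.4711 -0.2396  0.0917] phi -159.54398286978105 tool x,y err mm [ 0.5 -2.9] r 0.10399607477269787
{'contact_force': [-3.24, 4.13, 1.48], 'wrist_torque': [0.94, 0.14, 0.41], 'width': 0.02, 'joints': [-0.6, 0.27, 1.73, 0.0, 1.15, -2.53]}
tau -0.106
```

Next is the second drive stroke. The stop can't come before about 28° of swing, so 26° first, then small checked steps.

Request:
arm_command(
  moves=[255,-0.007,0.236,0,0.325,255,-0.007,0.236,0,0.325,255,-0.007,0.236,0,0.325,255,-0.007,0.236,0,0.325,255,-0.007,0.236,0,0.325,255,-0.007,0.236,0,0.325,255,-0.007,0.236,0,0.325,255,-0.007,0.236,0,0.325],
)

```text
time_s: 33.65
tcp_pos: [0.4654, -0.1981, 0.0921]
eef_rot: [[-0.995, 0.104, -0.001], [0.104, 0.995, -0.006], [0.0, -0.007, -1.0]]
contact_force: [-4.4, -8.1, -0.0]
width: 0.0175
grip_force: 50.3
```

```bash
python3 nut.py
```

```text
33.65 tcp [ 0.4654 -0.1981  0.0921] phi 174.04289498181512 tool x,y err mm [0.2 2.9] r 0.1043564558033957
{'contact_force': [-4.38, -8.11, -0.05], 'wrist_torque': [-1.36, 0.65, -0.54], 'width': 0.02, 'joints': [-0.53, 0.23, 1.78, -0.01, 1.13, -2.0]}
tau 0.339
```

Request:
arm_command(
  moves=[255,-0.002,0.145,0,0.2,255,-0.002,0.145,0,0.2,255,0,0,0,0,255,0,0,0,0,255,0,0,0,0,255,0,0,0,0,255,0,0,0,0,255,0,0,0,0],
)

```text
time_s: 34.65
tcp_pos: [0.4661, -0.1906, 0.092]
eef_rot: [[-0.985, 0.171, -0.002], [0.171, 0.985, -0.006], [0.001, -0.006, -1.0]]
contact_force: [-4.0, -6.3, -0.7]
width: 0.0174
grip_force: 50.4
```

```bash
python3 nut.py
```

```text
34.65 tcp [ 0.4661 -0.1906  0.092 ] phi 170.1324761233574 tool x,y err mm [-0.   2.6] r 0.10455352038313132
{'contact_force': [-4.02, -6.32, -0.72], 'wrist_torque': [-1.29, 0.67, -0.63], 'width': 0.02, 'joints': [-0.52, 0.23, 1.78, -0.01, 1.13, -1.92]}
tau 0.088
```

Request:
arm_command(
  moves=[255,0,0.044,0,0.06,255,-0.001,0.044,0,0.06,255,0,0.044,0,0.06,255,-0.001,0.044,0,0.06,255,0,0.044,0,0.06,255,-0.001,0.044,0,0.06,255,0,0.044,0,0.06,255,-0.001,0.044,0,0.06],
)

```text
time_s: 35.65
tcp_pos: [0.4678, -0.1821, 0.0919]
eef_rot: [[-0.967, 0.253, -0.002], [0.253, 0.967, -0.006], [0.0, -0.006, -1.0]]
contact_force: [-4.4, -7.6, -0.5]
width: 0.0175
grip_force: 50.3
```

```bash
python3 nut.py
```

```text
35.65 tcp [ 0.4678 -0.1821  0.0919] phi 165.32107724820554 tool x,y err mm [0.1 2.6] r 0.10447591863330817
{'contact_force': [-4.38, -7.62, -0.54], 'wrist_torque': [-1.35, 0.71, -0.67], 'width': 0.02, 'joints': [-0.5, 0.23, 1.79, -0.01, 1.13, -1.82]}
tau 0.21
```

Request:
arm_command(
  moves=[255,-0.001,0.058,0,0.08,255,0,0.058,0,0.08,255,-0.001,0.058,0,0.08,255,0,0.058,0,0.08,255,-0.001,0.058,0,0.08,255,0,0.058,0,0.08,255,-0.001,0.058,0,0.08,255,0,0.058,0,0.08],
)

```text
time_s: 36.65
tcp_pos: [0.4714, -0.1709, 0.0919]
eef_rot: [[-0.933, 0.36, -0.002], [0.36, 0.933, -0.006], [-0.0, -0.006, -1.0]]
contact_force: [-4.2, -7.5, -0.4]
width: 0.0177
grip_force: 50.4
```

```bash
python3 nut.py
```

```text
36.65 tcp [ 0.4714 -0.1709  0.0919] phi 158.91194982474212 tool x,y err mm [0.3 2.6] r 0.10419032139676204
{'contact_force': [-4.17, -7.51, -0.43], 'wrist_torque': [-1.36, 0.71, -0.65], 'width': 0.02, 'joints': [-0.48, 0.23, 1.79, -0.01, 1.13, -1.68]}
tau 0.233
```

Request:
arm_command(
  moves=[255,-0.001,0.058,0,0.08,255,0,0.058,0,0.08,255,-0.001,0.058,0,0.08,255,0,0.058,0,0.08,255,-0.001,0.058,0,0.08,255,0,0.058,0,0.08,255,-0.001,0.058,0,0.08,255,0,0.058,0,0.08],
)

```text
time_s: 37.65
tcp_pos: [0.4756, -0.16, 0.0918]
eef_rot: [[-0.887, 0.462, -0.003], [0.462, 0.887, -0.005], [0.0, -0.006, -1.0]]
contact_force: [-5.9, -6.2, 0.1]
width: 0.0176
grip_force: 50.4
```

```bash
python3 nut.py
```

```text
37.65 tcp [ 0.4756 -0.16    0.0918] phi 152.51439743331827 tool x,y err mm [-0.   2.5] r 0.10454245869147395
{'contact_force': [-5.93, -6.17, 0.09], 'wrist_torque': [-1.28, 0.79, -0.53], 'width': 0.02, 'joints': [-0.46, 0.23, 1.79, -0.01, 1.13, -1.55]}
tau 0.326
```

Request:
arm_command(
  moves=[255,-0.001,0.058,0,0.08,255,0,0.058,0,0.08,255,-0.001,0.058,0,0.08,255,0,0.058,0,0.08,255,-0.001,0.058,0,0.08,255,0,0.058,0,0.08,255,-0.001,0.058,0,0.08,255,0,0.058,0,0.08],
)

```text
time_s: 38.65
tcp_pos: [0.481, -0.1497, 0.0917]
eef_rot: [[-0.83, 0.558, -0.004], [0.558, 0.83, -0.004], [0.001, -0.006, -1.0]]
contact_force: [-5.8, -6.3, 0.2]
width: 0.0174
grip_force: 50.3
```

```bash
python3 nut.py
```

```text
38.65 tcp [ 0.481  -0.1497  0.0917] phi 146.11389197006227 tool x,y err mm [-0.3  2.6] r 0.10485739184625188
{'contact_force': [-5.76, -6.28, 0.15], 'wrist_torque': [-1.24, 0.88, -0.55], 'width': 0.02, 'joints': [-0.44, 0.23, 1.78, -0.01, 1.13, -1.41]}
tau 0.335
```

Request:
arm_command(
  moves=[255,-0.001,0.058,0,0.08,255,0,0.058,0,0.08,255,-0.001,0.058,0,0.08,255,0,0.058,0,0.08,255,-0.001,0.058,0,0.08,255,0,0.058,0,0.08,255,-0.001,0.058,0,0.08,255,0,0.058,0,0.08],
)

```text
time_s: 39.65
tcp_pos: [0.488, -0.1403, 0.0916]
eef_rot: [[-0.763, 0.647, -0.004], [0.647, 0.763, -0.004], [0.0, -0.006, -1.0]]
contact_force: [-5.6, -5.3, -0.1]
width: 0.0174
grip_force: 50.3
```

```bash
python3 nut.py
```

```text
39.65 tcp [ 0.488  -0.1403  0.0916] phi 139.7160757077533 tool x,y err mm [-0.1  2.6] r 0.10468135190916451
{'contact_force': [-5.59, -5.26, -0.14], 'wrist_torque': [-1.17, 0.82, -0.6], 'width': 0.02, 'joints': [-0.41, 0.24, 1.77, -0.01, 1.13, -1.28]}
tau 0.201
```

Request:
arm_command(
  moves=[255,-0.001,0.058,0,0.08,255,0,0.058,0,0.08,255,-0.001,0.058,0,0.08,255,0,0.058,0,0.08,255,-0.001,0.058,0,0.08,255,0,0.058,0,0.08,255,-0.001,0.058,0,0.08,255,0,0.058,0,0.08],
)

```text
time_s: 40.65
tcp_pos: [0.4957, -0.1315, 0.0916]
eef_rot: [[-0.686, 0.728, -0.005], [0.728, 0.686, -0.003], [0.001, -0.006, -1.0]]
contact_force: [-6.3, -4.8, 0.9]
width: 0.0172
grip_force: 50.3
```

```bash
python3 nut.py
```

```text
40.65 tcp [ 0.4957 -0.1315  0.0916] phi 133.31436806114849 tool x,y err mm [-0.3  2.6] r 0.10486557260088357
{'contact_force': [-6.3, -4.76, 0.95], 'wrist_torque': [-1.1, 0.95, -0.54], 'width': 0.02, 'joints': [-0.39, 0.25, 1.76, -0.01, 1.14, -1.14]}
tau 0.277
```

Request:
arm_command(
  moves=[255,-0.001,0.058,0,0.08,255,0,0.058,0,0.08,255,-0.001,0.058,0,0.08,255,0,0.058,0,0.08,255,-0.001,0.058,0,0.08,255,0,0.058,0,0.08,255,-0.001,0.058,0,0.08,255,0,0.058,0,0.08],
)

```text
time_s: 41.65
tcp_pos: [0.5042, -0.1237, 0.0915]
eef_rot: [[-0.601, 0.8, -0.005], [0.8, 0.601, -0.003], [0.001, -0.006, -1.0]]
contact_force: [-6.7, -4.0, 0.7]
width: 0.0173
grip_force: 50.2
```

```bash
python3 nut.py
```

```text
41.65 tcp [ 0.5042 -0.1237  0.0915] phi 126.91083096333922 tool x,y err mm [-0.5  2.8] r 0.10508563913367759
{'contact_force': [-6.66, -4.0, 0.69], 'wrist_torque': [-0.99, 0.96, -0.54], 'width': 0.02, 'joints': [-0.37, 0.26, 1.75, -0.0, 1.14, -1.01]}
tau 0.268
```

Request:
arm_command(
  moves=[255,-0.001,0.058,0,0.08,255,0,0.058,0,0.08,255,-0.001,0.058,0,0.08,255,0,0.058,0,0.08,255,-0.001,0.058,0,0.08,255,0,0.058,0,0.08,255,-0.001,0.058,0,0.08,255,0,0.058,0,0.08],
)

```text
time_s: 42.65
tcp_pos: [0.5132, -0.1173, 0.0914]
eef_rot: [[-0.508, 0.861, -0.007], [0.861, 0.508, -0.003], [0.001, -0.007, -1.0]]
contact_force: [-8.1, -4.0, 2.0]
width: 0.0176
grip_force: 50.2
```

```bash
python3 nut.py
```

```text
42.65 tcp [ 0.5132 -0.1173  0.0914] phi 120.53370697675227 tool x,y err mm [-0.5  3.4] r 0.10510263611909217
{'contact_force': [-8.09, -4.04, 2.03], 'wrist_torque': [-1.05, 1.11, -0.43], 'width': 0.02, 'joints': [-0.35, 0.27, 1.73, -0.01, 1.15, -0.88]}
tau 0.511
```

The moment rose to 0.51, which may be the stop. I'll test with a 2° step.

Request:
arm_command(
  moves=[255,0,0.036,0,0.05,255,0,0.036,0,0.05,255,0,0.036,0,0.05,255,0,0.036,0,0.05,255,0,0,0,0,255,0,0,0,0,255,0,0,0,0,255,0,0,0,0],
)

```text
time_s: 43.65
tcp_pos: [0.516, -0.1154, 0.0913]
eef_rot: [[-0.478, 0.878, -0.007], [0.878, 0.478, -0.003], [0.001, -0.008, -1.0]]
contact_force: [-7.8, -4.2, 2.5]
width: 0.0172
grip_force: 50.1
```

```bash
python3 nut.py
```

```text
43.65 tcp [ 0.516  -0.1154  0.0913] phi 118.56263985660198 tool x,y err mm [-0.6  3.7] r 0.10518651015316423
{'contact_force': [-7.76, -4.19, 2.5], 'wrist_torque': [-1.04, 1.08, -0.4], 'width': 0.02, 'joints': [-0.35, 0.27, 1.73, -0.01, 1.15, -0.84]}
tau 0.531
```

Request:
arm_command(
  moves=[255,0,0.036,0,0.05,255,0,0.036,0,0.05,255,0,0.036,0,0.05,255,0,0.036,0,0.05,255,0,0.036,0,0.05,255,0,0,0,0,255,0,0,0,0,255,0,0,0,0],
)

```text
time_s: 44.65
tcp_pos: [0.5212, -0.1127, 0.0914]
eef_rot: [[-0.439, 0.899, -0.005], [0.899, 0.439, -0.001], [0.001, -0.005, -1.0]]
contact_force: [-6.3, -3.5, 0.5]
width: 0.0177
grip_force: 50.2
```

```bash
python3 nut.py
```

```text
44.65 tcp [ 0.5212 -0.1127  0.0914] phi 116.02456613265453 tool x,y err mm [-0.6  2.5] r 0.10510895610884491
{'contact_force': [-6.3, -3.55, 0.52], 'wrist_torque': [-0.65, 0.84, -0.53], 'width': 0.02, 'joints': [-0.34, 0.28, 1.72, -0.0, 1.15, -0.79]}
tau 0.233
```

Request:
arm_command(
  moves=[255,0,0.036,0,0.05,255,0,0.036,0,0.05,255,0,0.036,0,0.05,255,0,0.036,0,0.05,255,0,0.036,0,0.05,255,0,0.036,0,0.05,255,0,0.036,0,0.05,255,0,0.036,0,0.05],
)

```text
time_s: 45.65
tcp_pos: [0.5308, -0.1086, 0.092]
eef_rot: [[-0.376, 0.927, 0.001], [0.927, 0.376, 0.0], [-0.0, 0.001, -1.0]]
contact_force: [-0.7, 1.0, -0.8]
width: 0.0173
grip_force: 50.0
```

```bash
python3 nut.py
```

```text
45.65 tcp [ 0.5308 -0.1086  0.092 ] phi 112.07351282651453 tool x,y err mm [-0.3 -0.8] r 0.104826294589522
{'contact_force': [-0.71, 0.97, -0.75], 'wrist_torque': [0.05, -0.13, 0.01], 'width': 0.02, 'joints': [-0.33, 0.28, 1.71, 0.0, 1.15, -0.72]}
tau 0.044
```

The load vanished, so the pawl slipped over a tooth, probably because the nut was already at its stop. The next tooth should catch near φ≈85°. I'll approach gently and confirm that it is tight straight away.

Request:
arm_command(
  moves=[255,-0.005,0.2,0,0.275,255,-0.005,0.2,0,0.275,255,-0.005,0.2,0,0.275,255,-0.005,0.2,0,0.275,255,-0.005,0.2,0,0.275,255,-0.005,0.2,0,0.275,255,-0.005,0.2,0,0.275,255,0,0,0,0],
)

```text
time_s: 46.65
tcp_pos: [0.5619, -0.101, 0.0914]
eef_rot: [[-0.049, 0.999, -0.005], [0.999, 0.049, 0.001], [0.001, -0.005, -1.0]]
contact_force: [-6.2, 0.9, 1.3]
width: 0.0174
grip_force: 50.1
```

```bash
python3 nut.py
```

```text
46.65 tcp [ 0.5619 -0.101   0.0914] phi 92.80936511921536 tool x,y err mm [-0.7  2.5] r 0.10527891997213247
{'contact_force': [-6.24, 0.93, 1.26], 'wrist_torque': [-0.21, 0.87, -0.46], 'width': 0.02, 'joints': [-0.3, 0.33, 1.64, -0.0, 1.18, -0.35]}
tau 0.191
```

Request:
arm_command(
  moves=[255,0,0.036,0,0.05,255,0,0.036,0,0.05,255,0,0.036,0,0.05,255,0,0.036,0,0.05,255,0,0,0,0,255,0,0,0,0,255,0,0,0,0,255,0,0,0,0],
)

```text
time_s: 47.65
tcp_pos: [0.5647, -0.1009, 0.0914]
eef_rot: [[-0.015, 1.0, -0.006], [1.0, 0.015, 0.0], [0.001, -0.006, -1.0]]
contact_force: [-6.4, 0.0, 3.0]
width: 0.0174
grip_force: 50.1
```

```bash
python3 nut.py
```

```text
47.65 tcp [ 0.5647 -0.1009  0.0914] phi 90.84033006852914 tool x,y err mm [-0.6  3.3] r 0.10519462109996619
{'contact_force': [-6.39, 0.04, 2.95], 'wrist_torque': [-0.23, 1.0, -0.33], 'width': 0.02, 'joints': [-0.3, 0.33, 1.63, -0.0, 1.18, -0.31]}
tau 0.34
```

Request:
arm_command(
  moves=[255,0,0.036,0,0.05,255,0,0.036,0,0.05,255,0,0.036,0,0.05,255,0,0,0,0,255,0,0,0,0,255,0,0,0,0,255,0,0,0,0,255,0,0,0,0],
)

```text
time_s: 48.65
tcp_pos: [0.567, -0.1009, 0.0914]
eef_rot: [[0.011, 1.0, -0.007], [1.0, -0.011, 0.0], [0.0, -0.007, -1.0]]
contact_force: [-7.2, -0.1, 1.8]
width: 0.0178
grip_force: 50.0
```

```bash
python3 nut.py
```

```text
48.65 tcp [ 0.567  -0.1009  0.0914] phi 89.35685490214578 tool x,y err mm [-0.5  3.6] r 0.10509704776351836
{'contact_force': [-7.22, -0.06, 1.76], 'wrist_torque': [-0.26, 1.11, -0.3], 'width': 0.02, 'joints': [-0.3, 0.34, 1.63, -0.0, 1.18, -0.28]}
tau 0.464
```

The moment at rest rises with each step (0.19, 0.34, 0.46), and this is a second tooth. Free driving had settled to about 0.09, so the nut is tight at its stop. I'll unload and lift straight off.

Request:
arm_command(
  moves=[255,0,-0.073,0,-0.1,255,0,-0.073,0,-0.1,255,0,-0.073,0,-0.1,255,0,0,-0.2,0,255,0,0,-0.4,0,255,0,0,-0.6,0,255,0,0,-0.6,0,255,0,0,-0.7,0],
)

```text
time_s: 49.65
tcp_pos: [0.567, -0.1014, 0.1566]
eef_rot: [[-0.041, 0.999, 0.004], [0.999, 0.041, -0.001], [-0.001, 0.004, -1.0]]
contact_force: [0.4, 0.2, -2.5]
width: 0.0175
grip_force: 50.0
```

```bash
cat > tr.py <<'E'
from rig import r
from h import *
s=r.observe();T=np.array([.5947,.274]);R=np.array(s["eef_rot"]);e=T-np.array(s["tcp_pos"])[:2]
print(s["time_s"],"tcp",np.round(s["tcp_pos"],4),"heading",np.degrees(np.arctan2(R[1,0],R[0,0])),"units x,y",np.round([e@R[:2,0]*40,e@R[:2,1]*40],2),"F",np.round(s["contact_force"],1),"M",np.round(s["wrist_torque"],2),s["width"])
E
python3 tr.py
```

```text
49.65 tcp [ 0.567  -0.1014  0.1566] heading 92.37145147470518 units x,y [14.96  1.73] F [ 0.4  0.2 -2.5] M [-0.02 -0.07 -0.06] 0.01752911126307704
```

Request:
arm_command(
  moves=[255,0,0,-0.3,0.49,255,1,0.03,0,0,255,1,0.03,0,0,255,1,0.03,0,0,255,1,0.03,0,0,255,1,0.03,0,0,255,1,0.03,0,0,255,1,0.03,0,0],
)

```text
time_s: 50.65
tcp_pos: [0.5802, 0.0746, 0.1638]
eef_rot: [[0.044, 0.999, 0.005], [0.999, -0.044, 0.0], [0.001, 0.005, -1.0]]
contact_force: [-0.3, -0.1, -4.0]
width: 0.0175
grip_force: 50.0
```

Request:
arm_command(
  moves=[255,1,0.03,0,0,255,1,0.03,0,0,255,1,0.03,0,0,255,1,0.03,0,0,255,1,0.03,0,0,255,1,0.03,0,0,255,1,0.03,0,0,255,0.9,0.03,0,0],
)

```text
time_s: 51.65
tcp_pos: [0.5939, 0.2722, 0.1627]
eef_rot: [[0.044, 0.999, 0.002], [0.999, -0.044, 0.001], [0.001, 0.002, -1.0]]
contact_force: [-0.6, -0.2, -2.4]
width: 0.0175
grip_force: 50.0
```

Request:
arm_command(
  moves=[255,0,0,0.6,0,255,0,0,0.9,0,255,0,0,0.9,0,255,0,0,0.9,0,255,0,0,0.8,0,255,0,0,0.4,0,255,0,0,0,0,255,0,0,0,0],
)

```text
time_s: 52.65
tcp_pos: [0.5937, 0.2705, 0.0501]
eef_rot: [[0.045, 0.999, 0.001], [0.999, -0.045, 0.0], [0.0, 0.001, -1.0]]
contact_force: [-0.1, -0.3, -2.6]
width: 0.0173
grip_force: 50.0
```

```bash
python3 tr.py;python3 - <<'E'
from rig import r, vision
from h import *
s=r.observe();c=vision.read_camera("wrist");W=wrist(s,c);h=cv2.cvtColor(c["pixels"],cv2.COLOR_BGR2HSV)
for v in(110,140,170,200):
    x=np.nonzero(h[v,:,1]<70)[0];print(v,x.min(),x.max(),np.round(rel(s,onz(W,(x.min(),v),.006))[:2]),np.round(rel(s,onz(W,(x.max(),v),.006))[:2]))
y=np.nonzero(h[:,330,1]<70)[0];print(y.min(),np.round(rel(s,onz(W,(330,y.min()),.008)),1))
E
```

```text
52.65 tcp [0.5937 0.2705 0.0501] heading 87.43111918676699 units x,y [0.14 0.03] F [-0.1 -0.3 -2.6] M [ 0.04 -0.05  0.05] 0.017342999554183978
110 262 298 [ 89. -15.] [89. 14.]
140 221 340 [ 66. -49.] [66. 50.]
170 208 352 [ 41. -61.] [41. 61.]
200 207 354 [ 15. -64.] [15. 65.]
127 [76.2 40.5 42.2]
```

The tray is symmetric about the tool (±64 mm), and its far end is about 91 mm ahead, so the wrench is centred. Lowering, releasing and retreating.

Request:
arm_command(
  moves=[255,0,0,0.7,0,255,0,0,0.8,0,255,0,0,0.7,0,255,0,0,0.4,0,255,0,0,0.2,0,255,0,0,0.1,0,255,0,0,0.07,0,255,0,0,0,0],
)

```text
time_s: 53.7
tcp_pos: [0.5935, 0.2706, -0.0243]
eef_rot: [[0.045, 0.999, 0.001], [0.999, -0.045, 0.0], [0.0, 0.001, -1.0]]
contact_force: [0.4, -0.3, -1.7]
width: 0.0177
grip_force: 50.0
```

```bash
python3 tr.py
```

```text
53.7 tcp [ 0.5935  0.2706 -0.0243] heading 87.43869433193215 units x,y [0.14 0.04] F [ 0.4 -0.3 -1.7] M [ 0.01 -0.09  0.02] 0.01769825027756647
```

Request:
arm_command(
  moves=[255,0,0,0.02,0,255,0,0,0,0,120,0,0,0,0,120,0,0,0,0,120,0,0,0,0,120,0,0,0,0,120,0,0,0,0,120,0,0,0,0],
)

```text
time_s: 54.7
tcp_pos: [0.593, 0.2704, -0.0254]
eef_rot: [[0.045, 0.999, -0.0], [0.999, -0.045, -0.0], [-0.0, 0.0, -1.0]]
contact_force: [0.2, 0.5, 0.4]
width: 0.0497
grip_force: 0.0
```

Request:
arm_command(
  moves=[120,0,0,-0.3,0,120,0,0,-0.6,0,120,0,0,-0.9,0,120,0,0,-0.9,0,120,0,0,-0.9,0,120,0,0,-0.9,0,120,0,0,-0.9,0,120,0,0,0,0],
)

```text
time_s: 55.7
tcp_pos: [0.5948, 0.2711, 0.1128]
eef_rot: [[0.045, 0.999, 0.006], [0.999, -0.045, 0.002], [0.002, 0.006, -1.0]]
contact_force: [-0.4, 0.6, -0.2]
width: 0.0497
grip_force: 0.0
```

```bash
python3 tr.py;python3 - <<'E'
from rig import r, vision
from h import *
s=r.observe();c=vision.read_camera("wrist");W=wrist(s,c);g=cv2.cvtColor(c["pixels"],cv2.COLOR_BGR2GRAY)
# dark handle inside the tray: expected rel x -12..60
p=np.argwhere(g[90:240,240:320]<75)+[90,240]
print(len(p),p.min(0),p.max(0),np.round(rel(s,onz(W,(p[:,1].mean(),p[:,0].min()),.023)),1),np.round(rel(s,onz(W,(p[:,1].mean(),p[:,0].max()),.023)),1))
E
```

```text
55.7 tcp [0.5948 0.2711 0.1128] heading 87.44071755889502 units x,y [ 0.12 -0.01] F [-0.4  0.6 -0.2] M [-0.01 -0.03  0.03] 0.049686835103070544Traceback (most recent call last):
  File "<stdin>", line 6, in <module>
    return umr_minimum(a, axis, None, out, keepdims, initial, where)
ValueError: zero-size array to reduction operation minimum which has no identity
```

```bash
python3 - <<'E'
from rig import r, vision
from h import *
s=r.observe();c=vision.read_camera("wrist");W=wrist(s,c);g=cv2.cvtColor(c["pixels"],cv2.COLOR_BGR2GRAY)
print(g[100:250:10,255:310:5])
for x,n in((165,"end"),(92,"handle start")):
    P=np.array(s["tcp_pos"])+np.array(s["eef_rot"])[:,0]*(x-104.5)/1000;P[2]=.023
    q=W["R"]@P+W["t"];print(n,np.round([302.17*q[0]/q[2]+W["cx"],302.17*q[1]/q[2]+W["cy"]]))
E
```

```text
[[123 125 128 129 121 129 129 121 126 120 123]
 [196 132 128 128 122 129 127 119 128 121 120]
 [191 188 136  99 100  99  99  99 106 113 102]
 [145 190 194 118 114 114 117 116 115 113 116]
 [193 189 193 189 190 190 185 122 189 187 190]
 [193 190 193 168 102 101 106 174 186 187 187]
 [192 188 191 167 102 101 103 173 186 184 183]
 [192 186 191 167 106 103 102 172 186 183 184]
 [217 219 213 192 104 100 105 195 213 221 210]
 [212 218 210 155 104 100 101 197 204 195 189]
 [217 213 209 175  98 100 105 215 208 206 203]
 [200 199 208 170  98  97  99 212 204 195 189]
 [189 205 205 201 188 189 170 214 204 199 190]
 [189 188 186 182 186 187 164 183 183 180 181]
 [187 190 201 215 189 187 166 225 201 184 180]]
end [280. 143.]
handle start [280. 215.]
```

The handle's dark band (rows 145–215, centred on column 280) lies exactly where a flat wrench in the tray should show it, and the gripper is clear. Handing in.

```bash
python3 -c "
from rig import r
print(r.close_job())"
```

```text
the job is handed in; nothing more can be done
None
```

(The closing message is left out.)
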